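Seat the coarse grid in a chip cutter with its two levers

TASK

Fit the coarse cutting grid, the one with the few wide openings, into the upright guides of the chip cutter: lift it out of the wooden stand and lower it between the two open levers until its pins lie in the lever forks and it stops by itself on the spring shoes. Then let go and draw it the rest of the way down with the levers, swinging them inward by turns so that it goes down level and does not jam, until both levers stop hard and the grid sits level and firmly pressed on its two seat screws; do not press on the grid itself for that last part, never force a lever (25 N at the most), and leave the fine grid and the other things where they are.

Things in the scene. Friction and masses are not known exactly. Their poses are not given: they have to be found in the camera images.
- cutter: Chip cutter: aluminium bench machine, 205 x 150 mm foot plate, fixed. Origin on the worktop under the middle of the grid slot; x runs from the outlet (-x, towards the robot) to the ram and its black handle bar (at x = 128 mm, top 162 mm high), y along the slot, z up. Two upright posts at y = +-36 to +-54 mm, tops 114 mm high, form guides that face each other and carry the two levers.
- slot (a point): Middle of the slot's mouth between the two posts, 112 mm above the worktop; axes as the cutter's. The guides take a grid 90 mm wide and 10 mm thick from above with 2 mm play at each end and 1 mm on each face; their mouths flare by about 2 mm more.
- shoes (a point): Point between the two spring shoes low in the guides, 54 mm above the worktop. They press on the grid's rear face (about 12 N each). Going down, the pins first push the levers' toes along (5 to 8 N); then the foot stops softly on the shoes at about this height, 11 to 17 mm above home, and would need 30 to 45 N to push on, which the levers gear down four to one.
- rest (a point): Where the middle of the underside of the grid's foot lies when the grid is fully home: its two tongues then stand on the steel seat screws (9 mm thick, 66 mm left and right of the slot's middle, tops 83 mm above this point). They are set, both alike, so that this point is anywhere from 37.5 to 42.5 mm above the worktop; so the levers stop anywhere within 0.2 rad of upright. Axes as the cutter's.
- seat: The two steel seat screws on which the tongues of a fully home grid stand, one beside each post inboard of the lever hinge. Origin as the point rest. After both levers have been swung in until they stop hard (about 15 to 20 N at the grip) the grid stays pressed on them with 15 to 25 N; a grid that only just reaches them, or not quite, would rattle.
- lever_l (a joint): Left lever (cutter's +y end). Rad: 0 upright, positive swung outward (to +y), at most 0.9, starts open at 0.74 to 0.88; stays where it is left (1 N at the grip). Its fork, 10 mm wide, inboard of the hinge, takes the grid's 8 mm pin: pin height above the hinge = about 20 mm x tan(angle), 1 mm play. Needs 5 to 15 N at the grip; if the grid's ends are over 6 mm out of level it wedges and goes hard.
- lever_r (a joint): Right lever (cutter's -y end), the mirror image: 0 upright, positive when swung outward (to -y).
- lever_l_grip (a point): Middle of the left lever's black grip, a round cross bar 16 mm thick and 44 mm long (along the cutter's x), 80 mm from the hinge.
- lever_r_grip (a point): Middle of the right lever's black grip, the same.
- lever_l_hinge (a point): Hinge axis of the left lever (along the cutter's x), 86 mm from the slot's middle and 128 mm above the worktop.
- lever_r_hinge (a point): Hinge axis of the right lever, the same on the other side.
- coarse_grid: Coarse grid: aluminium frame 90 mm wide (its y), 10 mm thick (its x), 99 mm high, 3 x 3 wide openings, loose, 0.3 to 0.45 kg, upright in a slot of the stand. Origin in the middle of the underside of its foot, z up. The lowest 11 mm taper to a 4 mm foot. At each upper end a tongue with an 8 mm cross pin (28 mm long, along x) 66 mm from the middle and 88 mm above the foot. Same front and back.
- coarse_grid_tab (a point): Middle of the top of the coarse grid's grip tab, 128 mm above its foot; the tab is 34 mm wide (y), 10 mm thick (x) and stands 29 mm above the frame.
- fine_grid: The fine grid: the same frame with 8 x 8 narrow openings, in the stand's other slot. To be left there.
- stand: Wooden stand, 125 x 104 mm and 44 mm high, fixed. Origin in the middle of its underside. Its two slots run along its y, at x = -37.5 and +37.5 mm; their floors are 10 mm above the worktop, 2 mm wider and 4 mm longer than the grid.
- mug: A plain mug, 84 mm across and 94 mm high, on the right of the worktop. Leave it.
- peeler: A vegetable peeler 170 mm long lying in front of the cutter. Leave it.

How it is judged:
By the outcome, as a careful person would: the job done as asked, in the order asked, and still so for the second after the job is handed in, with the robot touching nothing.
It also fails if it takes over 64 s, if anything falls off the work surface, if the arm or the gripper's body presses on something with over 40 N, if the wrist force passes 120 N, or if a joint passes its speed limit or range.

ROBOT

A 7-joint arm with a two-finger parallel gripper is mounted at the origin on a cart in front of the work surface, level with it; the furniture and walls round the work are solid. World frame = base frame: x ahead of the robot, y to its left, z up, the work surface at z = 0. Lengths are in m, angles in rad, forces in N, time in s.
With the tool pointing down it reaches from about 0.4 to 0.9 m from the base axis. Payload 5.6 kg.
Tool frame: the origin (TCP) lies midway between the tips of the shut fingers; the grasp point (between the pads) lies 19 mm behind it; y points along the fingers, z is the direction in which the jaws open and shut, and the axes are right-handed (so a half turn about y gives the same grasp; the last joint's range is limited). The gripper opens to 92 mm and grips with 3 to 60 N. Pads are 20 mm wide; open, the fingers measure 128 mm over their backs; the gripper's body (75 mm by 189 mm) begins 69 mm behind the grasp point.
Start: joints at [-1.184, 0.468, -0.012, 1.603, 0.006, 1.071, -0.056], TCP at [0.271, 0.591, 0.215] pointing down, gripper open.
Joint ranges: [-2.53, 2.53], [-0.31, 2.02], [-1.57, 1.55], [0.28, 2.44], [-1.29, 4.43], [0.15, 1.84], [-2.92, 2.92]. Speed limits (rad/s): [2.57, 2.57, 3.14, 3.14, 3.14, 3.14, 3.14].

INTERFACE

Orientations are given as a 3x3 rotation matrix whose columns are the frame's x, y, z axes.
In Python, from station import env, effector, solver, viewer, workorder, search_frame, tip_of gives the robot as it stands. Calls block until the motion is done:
- env.reach(position, orientation): joint-space move of the TCP to a pose.
- env.movel(position, frame=None, rate=0.15): straight line of the TCP; frame=None keeps the orientation; rate is the mean speed in m/s.
- env.goto_joints(angles): joint-space move.
- effector.release() and effector.grasp(squeeze=None): open the fingers fully, or close them until they stop; squeeze is the grip in N (None keeps the last).
- env.pause(seconds).
- solver.inverse_kinematics(position, orientation): joint angles nearest the present ones, or None.
- env.sense(): the state.
- viewer.read_camera(name): name is "scene" or "top" or "wrist"; returns (picture, depth): 400x640x3 uint8, red, green, blue; 400x640 float32, m along the optical axis (not along the pixel's ray), 0 where there is no reading.
- viewer.camera_info(name): a dict with "intrinsics" (3x3 intrinsics, pixels), "dist_coeffs" ([k1, k2, p1, p2, k3] as OpenCV has them; the pictures are not rectified), "eye" and "rotation" of the camera in the world; the wrist camera has in their place "T_tool_cam" (4x4, takes a point from camera to tool coordinates, whose origin is the TCP and whose axes are the tool frame's). Camera axes: x right, y up, looking along -z (the intrinsics and any distortion apply to the point x, -y, -z); pixel columns grow to the right and rows downward; lengths in m; the calibration is good to about 2 mm. A picture is of the moment at which its call begins: read the wrist's pose just before it. camera_info takes no time and is no camera call.
A pose or a line that the arm cannot do raises env.PlanningError and nothing moves.
- workorder.finish_job(): hands the job in, once; it reports no verdict.
Trained networks look in the newest picture that a camera, given by its name, has taken for a name from the list of things; names that differ only in an ending like _2 or _b are one class to them, and where a whole thing is asked for, a point or a joint stands for the part that bears it (a point fixed in the world has none). Each returns a list of dicts, best first, with "score" (0 to 1); they miss things now and then, are a little off and sometimes report something else, mostly with a low value. They report only what shows in the picture. A call takes as long as a camera call.
- search_frame(camera, name): "at" ([x, y, z] in m, in world coordinates, good to about 4 mm: the middle of the surface that is visible of it).
- tip_of(camera, name): "at" ([x, y, z] in m, in world coordinates, good to about 4 mm: a listed point, or the origin of a listed thing).
The state is a dict: "t": time; "joint_positions": joint angles; "joint_velocities": joint speeds; "tau": joint torques, N m; "ee_pos": TCP position; "tcp_rot": TCP orientation; "wrist_force": force on the tool from outside, world axes, zero at the start; "moment": the same for the moment, N m; "gripper_width": finger opening in m.
Only numpy, scipy, OpenCV 4.12 (cv2) and the standard library are available. Lean on these libraries where they do the work, as an engineer would, in place of code of your own. Each camera call takes 0.05 s, during which the arm holds its last target.

## Working session

There is one attempt and no reset: what is moved stays moved. The work goes in short steps, each a Python script; the robot and the scene stay as the last script left them, time stands still between calls to the robot, and variables do not carry over. Pictures are saved under pics/ and viewed, and the job is handed in when it is done.

```bash
ls -la; mkdir -p pics; python3 - <<'E'
from station import env, effector, solver, viewer, workorder, search_frame, tip_of
import cv2, numpy as np
s=env.sense(); print(s)
for c in ["scene","top"]:
    im,d=viewer.read_camera(c); cv2.imwrite(f"pics/{c}0.png",im[:,:,::-1])
    i=viewer.camera_info(c); print(c,i)
    for n in ["cutter","stand","coarse_grid","fine_grid","mug","peeler"]:
        print(n,[(np.round(r["at"],3),round(r["score"],2)) for r in search_frame(c,n)[:2]],[(np.round(r["at"],3),round(r["score"],2)) for r in tip_of(c,n)[:2]])
print(env.sense()["t"])
E
```

```text
total 12
drwxr-xr-x  3 agent agent 4096 Dec  7 01:45 .
drwxr-xr-x 23 root  root  4096 Dec  7 01:45 ..
drwxr-xr-x  2 agent agent 4096 Dec  7 01:45 pics
{'t': 0.0, 'joint_positions': array([-1.18400591,  0.46839566, -0.01160057,  1.60359688,  0.00602599,
        1.07135696, -0.05631054]), 'joint_velocities': array([ 0.0014068 ,  0.00091936,  0.00054328, -0.0005936 ,  0.00123242,
        0.0012376 ,  0.00030839]), 'tau': array([-1.43531552e-04, -5.20573139e+01, -1.23431592e-02, -2.43746424e+01,
       -5.65604400e-02,  1.74972683e-02,  1.82483868e-04]), 'ee_pos': array([0.27068017, 0.59034361, 0.21363941]), 'tcp_rot': array([[ 9.09026392e-01, -5.83882765e-04,  4.16738140e-01],
       [-4.16738524e-01, -1.62094574e-03,  9.09024958e-01],
       [ 1.44745908e-04, -9.99998516e-01, -1.71680890e-03]]), 'wrist_force': array([-0.47101027, -0.40055432,  0.5260109 ]), 'moment': array([-0.00609662, -0.00144318, -0.01325295]), 'gripper_width': 0.09162495246190241}
scene {'intrinsics': array([[489.10197953,   0.        , 318.82824395],
       [  0.        , 489.10197953, 205.84226686],
       [  0. 
[... 1388 characters left out ...]
  [ 0.02099859,  0.14109341,  0.98977356]])}
cutter [(array([ 0.613, -0.025,  0.048]), 0.79)] [(array([ 0.588, -0.017, -0.001]), 0.71), (array([0.456, 0.221, 0.138]), 0.41)]
stand [(array([0.441, 0.185, 0.013]), 0.92)] [(array([ 0.444,  0.181, -0.001]), 0.61)]
coarse_grid [(array([0.454, 0.218, 0.105]), 0.58)] [(array([0.45 , 0.22 , 0.014]), 0.65)]
fine_grid [(array([0.43 , 0.143, 0.101]), 0.65)] [(array([0.434, 0.149, 0.009]), 0.65)]
mug [(array([ 0.47 , -0.259,  0.034]), 0.65)] [(array([ 0.478, -0.242, -0.002]), 0.84), (array([ 0.405, -0.119,  0.001]), 0.31)]
peeler [(array([ 0.396, -0.137,  0.009]), 0.61), (array([0.606, 0.098, 0.162]), 0.16)] [(array([ 0.401, -0.117,  0.003]), 0.68)]
1.3
```

View pics/scene0.png

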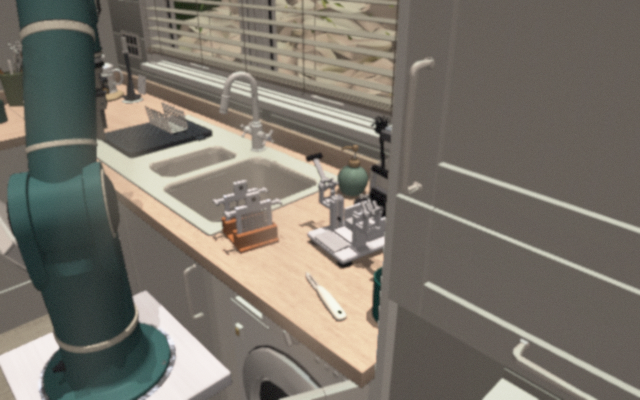

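View pics/top0.png

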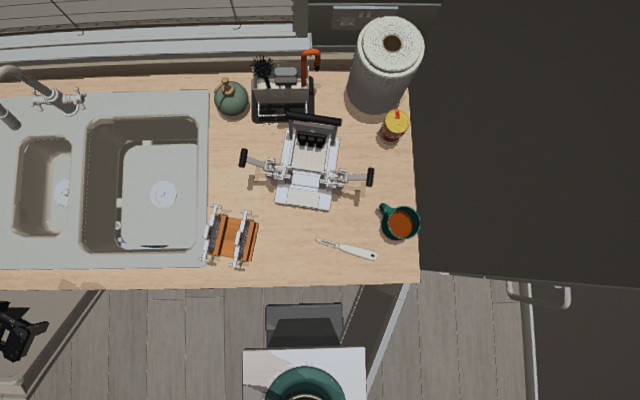

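```bash
python3 - <<'E'
from station import env, effector, solver, viewer, workorder, search_frame, tip_of
import numpy as np
for n in ["slot","shoes","lever_l_grip","lever_r_grip","lever_l_hinge","lever_r_hinge","coarse_grid_tab"]:
    for c in ["scene","top"]:
        print(n,c,[(np.round(r["at"],4),round(r["score"],2)) for r in tip_of(c,n)[:2]])
print(env.sense()["t"])
E
```

```text
slot scene [(array([ 0.5902, -0.0142,  0.1142]), 0.86), (array([ 0.4765, -0.2435, -0.0005]), 0.22)]
slot top [(array([ 0.5892, -0.0127,  0.1152]), 0.65)]
shoes scene [(array([ 0.5841, -0.0121,  0.0548]), 0.67)]
shoes top [(array([ 0.5885, -0.0165,  0.0546]), 0.79)]
lever_l_grip scene [(array([0.6124, 0.1228, 0.1854]), 0.64)]
lever_l_grip top [(array([0.6102, 0.1272, 0.1859]), 0.85)]
lever_r_grip scene [(array([ 0.5654, -0.1618,  0.1773]), 0.78), (array([ 0.5872, -0.0117,  0.0534]), 0.48)]
lever_r_grip top [(array([ 0.5639, -0.1542,  0.183 ]), 0.66)]
lever_l_hinge scene [(array([0.6   , 0.0755, 0.1282]), 0.55)]
lever_l_hinge top [(array([0.6017, 0.0677, 0.1282]), 0.62)]
lever_r_hinge scene [(array([ 0.5732, -0.1048,  0.1265]), 0.93)]
lever_r_hinge top [(array([ 0.5728, -0.101 ,  0.1336]), 0.66)]
coarse_grid_tab scene [(array([0.4507, 0.2212, 0.1391]), 0.56)]
coarse_grid_tab top [(array([0.4546, 0.2186, 0.1367]), 0.91)]
2.0
```

```bash
cat > h.py <<'E'
from station import env, effector, solver, viewer, workorder, search_frame, tip_of
import cv2, numpy as np
np.set_printoptions(precision=4,suppress=True)
def down(a):  # tool z (jaw) at world yaw a, pointing down
    z=np.array([np.cos(a),np.sin(a),0]); y=np.array([0,0,-1.]); return np.column_stack([np.cross(y,z),y,z])
def cloud(cam):
    s=env.sense(); im,d=viewer.read_camera(cam); i=viewer.camera_info(cam)
    h,w=d.shape; u,v=np.meshgrid(np.arange(w),np.arange(h))
    p=cv2.undistortPoints(np.stack([u,v],-1).reshape(-1,1,2).astype(np.float64),i["intrinsics"],i["dist_coeffs"]).reshape(h,w,2)
    P=np.stack([p[...,0]*d,-p[...,1]*d,-d],-1)
    if cam=="wrist":
        T=i["T_tool_cam"]; P=P@T[:3,:3].T+T[:3,3]; P=P@s["tcp_rot"].T+s["ee_pos"]
    else: P=P@i["rotation"].T+i["eye"]
    P[d==0]=np.nan
    return im,d,P
E
python3 - <<'E'
from h import *
print(viewer.camera_info("wrist"))
a=np.arctan2(.972,.236)
R=down(a)
for p in ([0.453,0.22,0.30],[0.453,0.22,0.115]): print(solver.inverse_kinematics(np.array(p),R))
env.reach(np.array([0.453,0.21,0.29]),R)
im,d,P=cloud("wrist"); cv2.imwrite("pics/w1.png",im[:,:,::-1]); np.savez("w1.npz",P=P,im=im)
for n in ["coarse_grid","coarse_grid_tab","fine_grid"]: print(n,[(r["at"],r["score"]) for r in tip_of("wrist",n)])
s=env.sense();print(s["t"],s["ee_pos"],s["joint_positions"])
E
```

```text
{'intrinsics': array([[292.3471,   0.    , 321.7278],
       [  0.    , 292.3471, 198.9721],
       [  0.    ,   0.    ,   1.    ]]), 'dist_coeffs': array([-0.0395,  0.    ,  0.    ,  0.    ,  0.    ]), 'T_tool_cam': array([[ 0.0004, -0.9577, -0.2876, -0.0796],
       [-0.0003,  0.2876, -0.9577, -0.1708],
       [ 1.    ,  0.0004, -0.0002, -0.0003],
       [ 0.    ,  0.    ,  0.    ,  1.    ]])}
[-0.6353  0.1313  0.1292  1.8599 -0.0185  1.1516  0.8329]
[-0.5934  0.3582  0.0893  2.045  -0.0463  0.7403  0.8571]
coarse_grid [([0.4474, 0.2218, 0.0111], 0.83)]
coarse_grid_tab [([0.4472, 0.2245, 0.1398], 0.83), ([0.4731, -0.247, 0.0027], 0.73)]
fine_grid [([0.6094, 0.1285, 0.1859], 0.64), ([0.434, 0.1486, 0.0066], 0.61)]
3.7833 [0.4527 0.2108 0.2897] [-0.6271  0.1324  0.1374  1.8828 -0.02    1.1283  0.8518]
```

View pics/w1.png

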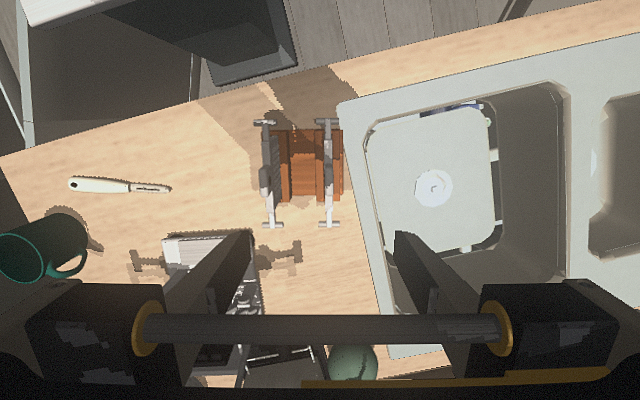

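```bash
python3 - <<'E'
from h import *
z=np.load("w1.npz");P=z["P"]
n=np.array([.236,.972]);n/=np.linalg.norm(n);t=np.array([n[1],-n[0]])
def rep(c,zlo,zhi,R=0.045,nm=""):
    Q=P.reshape(-1,3);Q=Q[np.isfinite(Q).all(1)]
    m=(Q[:,2]>zlo)&(Q[:,2]<zhi)&(np.hypot(Q[:,0]-c[0],Q[:,1]-c[1])<R);Q=Q[m]
    r=cv2.minAreaRect(Q[:,:2].astype(np.float32)*1000)
    print(nm,len(Q),r,np.median(Q[:,2]), Q.mean(0))
rep((.449,.221),.132,.146,.03,"tab");rep((.434,.148),.132,.146,.03,"ftab")
rep((.449,.221),.10,.116,.08,"top");rep((.434,.148),.10,.116,.045,"ftop")
E
```

```text
tab 240 ((450.5034484863281, 218.88682556152344), (9.372742652893066, 33.36896896362305), 79.36566925048828) 0.13802735852389827 [0.4498 0.219  0.1379]
ftab 257 ((434.850830078125, 145.7292938232422), (10.32124137878418, 32.20717239379883), 76.53204345703125) 0.13798106433766244 [0.4344 0.1464 0.1378]
top 940 ((444.4145202636719, 187.74583435058594), (90.31016540527344, 138.46929931640625), 77.92141723632812) 0.10558865422890033 [0.4398 0.2059 0.1062]
ftop 469 ((433.6107482910156, 145.87860107421875), (10.376688957214355, 89.72911071777344), 77.74821472167969) 0.10933320427954693 [0.4301 0.1481 0.1087]
```

```bash
python3 - <<'E'
import cv2
a=cv2.imread("pics/scene0.png")[165:275,205:395];a=cv2.resize(a,None,fx=4,fy=4,interpolation=cv2.INTER_CUBIC);cv2.imwrite("pics/s0z.png",a)
E
```

```text
(no output)
```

View pics/s0z.png

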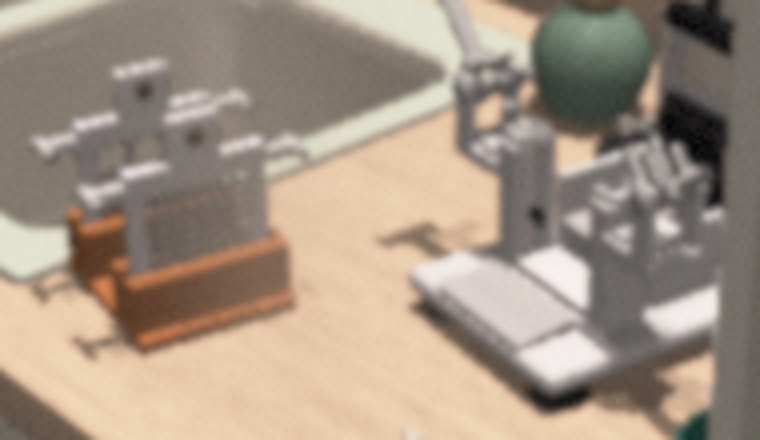

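```bash
python3 - <<'E'
from h import *
R=down(np.radians(81))
env.reach(np.array([0.60,-0.015,0.31]),R)
im,d,P=cloud("wrist"); cv2.imwrite("pics/w2.png",im[:,:,::-1]); np.savez("w2.npz",P=P,im=im)
for n in ["slot","shoes","rest","cutter","lever_l_grip","lever_r_grip","lever_l_hinge","lever_r_hinge"]: print(n,[(np.round(r["at"],4),round(r["score"],2)) for r in tip_of("wrist",n)[:2]])
s=env.sense();print(s["t"],s["ee_pos"],s["joint_positions"])
E
```

```text
slot [(array([ 0.5876, -0.0152,  0.1108]), 0.78), (array([0.4341, 0.1475, 0.0047]), 0.38)]
shoes [(array([ 0.5873, -0.0134,  0.0509]), 0.86)]
rest [(array([ 0.4076, -0.1161,  0.    ]), 0.7)]
cutter [(array([ 0.5868, -0.012 ,  0.003 ]), 0.69), (array([0.6016, 0.0721, 0.1264]), 0.46)]
lever_l_grip [(array([0.6083, 0.1292, 0.1859]), 0.7)]
lever_r_grip [(array([ 0.5628, -0.1596,  0.1844]), 0.74)]
lever_l_hinge [(array([0.6003, 0.0706, 0.1252]), 0.58), (array([ 0.5709, -0.1012,  0.1284]), 0.48)]
lever_r_hinge []
5.2833 [ 0.5999 -0.0147  0.3101] [-0.2999  0.3043  0.3419  1.6376 -0.1074  1.2181  1.4789]
```

View pics/w2.png

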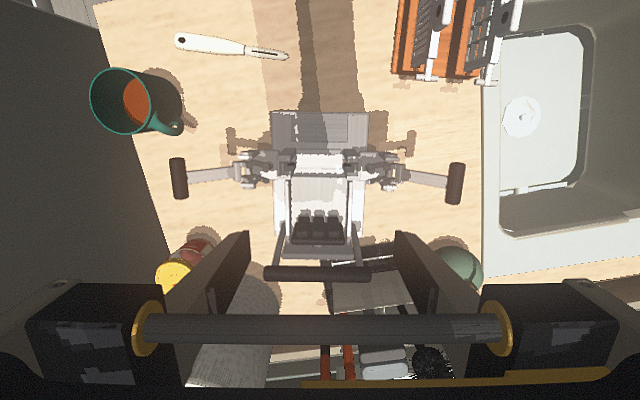

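```bash
python3 - <<'E'
from h import *
z=np.load("w2.npz");P=z["P"];im=z["im"]
a=cv2.resize(im[100:270,150:480,::-1],None,fx=2.4,fy=2.4,interpolation=cv2.INTER_CUBIC);cv2.imwrite("pics/w2z.png",a)
def reg(r0,r1,c0,c1,zlo,zhi,nm):
    Q=P[r0:r1,c0:c1].reshape(-1,3);Q=Q[np.isfinite(Q).all(1)];Q=Q[(Q[:,2]>zlo)&(Q[:,2]<zhi)]
    r=cv2.minAreaRect(Q[:,:2].astype(np.float32)*1000); print(nm,len(Q),r,Q[:,2].min(),np.median(Q[:,2]),Q[:,2].max()); return np.array(r[0])
l=reg(155,212,440,472,.165,.21,"gl");r=reg(150,206,164,194,.165,.21,"gr")
print((l+r)/2,np.degrees(np.arctan2(*(l-r)[::-1])), np.linalg.norm(l-r))
h=reg(262,285,255,375,.14,.18,"handle")
q=reg(140,190,255,385,.108,.118,"posttops")
q=reg(140,190,255,385,.118,.14,"hinges")
E
```

```text
gl 767 ((612.2960815429688, 122.83605194091797), (21.245773315429688, 43.414581298828125), 82.4457015991211) 0.17441434714259288 0.19023885106155342 0.19403015596499884
gr 740 ((563.6864013671875, -158.05838012695312), (19.744428634643555, 43.03327560424805), 80.71532440185547) 0.17167774180437476 0.18542344147771056 0.18890507653499278
[587.9912 -17.6112] 80.18201909710629 285.0694353548335
handle 1777 ((713.7970581054688, -38.05400085449219), (136.34156799316406, 20.162662506103516), 80.14761352539062) 0.14020982340756535 0.16028490905283227 0.164473666306595
posttops 515 ((588.2173461914062, -16.133453369140625), (161.2093963623047, 36.489688873291016), 80.39437103271484) 0.10801123614481534 0.11357181876146269 0.11787764006057733
hinges 275 ((591.1204833984375, -15.637649536132812), (161.88604736328125, 43.974998474121094), 82.33112335205078) 0.11846550475606377 0.13183066769051704 0.13989815406840797
```

View pics/w2z.png

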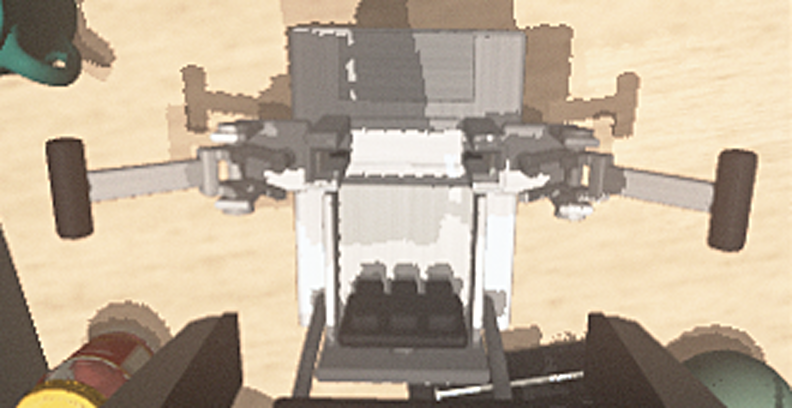

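```bash
python3 - <<'E'
from h import *
P=np.load("w2.npz")["P"].reshape(-1,3);P=P[np.isfinite(P).all(1)]
th=np.radians(-9.8);c=np.array([.588,-.016]);ex=np.array([np.cos(th),np.sin(th)]);ey=np.array([-ex[1],ex[0]])
L=np.column_stack([(P[:,:2]-c)@ex,(P[:,:2]-c)@ey,P[:,2]])*1000
m=(abs(L[:,0])<40)&(abs(L[:,1])<60)&(L[:,2]>108)&(L[:,2]<120)
Q=L[m]
for s in (1,-1):
    q=Q[Q[:,1]*s>0]; print(s,len(q),np.percentile(q,[0,3,50,97,100],axis=0).T)
# ascii map z, 2mm
for y in range(60,-62,-3):
    row=""
    for x in range(-40,42,2):
        k=(abs(L[:,0]-x)<1)&(abs(L[:,1]-y)<1.5)
        row+= "%4d"%L[k,2].max() if k.any() else "   ."
    print("%4d"%y,row)
E
```

```text
1 241 [[-14.1047 -13.7154  -0.1024  13.5456  15.0376]
 [ 35.5413  36.1433  46.5023  52.7688  53.1829]
 [108.0642 108.224  113.3446 116.1203 116.8599]]
-1 244 [[-14.0757 -13.6833  -0.8918  14.8615  15.1578]
 [-54.1411 -53.8179 -47.4514 -36.8377 -36.377 ]
 [108.0112 108.0944 113.6311 115.8717 117.0791]]
  60   27  27  27  27  28  26  27  26  28  28 423 423 423 423 436 435 423 427 426 100 390 389 311 146 147 147 145  95  95  94  92   .   .   .   .   .   .   .  27  27  28
  57   27  27  28  26  27  28  26  26  27  26 423 424 423 423 436 435 424 427 426 396 391 391 313 146 146 147 145  93  95  94  91   .   .   .   .   .   .  27  26  27  27
  54   26  26  28  28  26  28  26  27  27  26 423 424 423 423 436 435 423 427 426 420 420 418 416 415 412 410 409 408 405 404 402 400 398 397   .   .   .  26  28  26  25
  51   26  27  27  27  28  26  27  28  27  27 423 423 422 423 436 435 431 427 426 116 115 374 374 374 407 374 374 374 373 370 367 365 353   .   .   .   .   .   .   .   .
  48   27  27  27  28  27  28  27  27  27  27  27  27 415 416 435 435 416 427 426 113 113 373 374 372 374 373 363 373
[... 5472 characters left out ...]
  75  75  77  76  77
 -51   26  27  27  27  26  28  27  26  27  26  26 423 423 423 423 436 435 423 423 423 423 422 388 114 114 115 115 109 108   .   .   .   .   .   .   .   .   .   .  73   .
 -54   26  26  27  26  26  27  27  26  27  26  27 423 423 424 435 436 435 423 423 424 423 422 388 115 115 116 114 108   .   .   .   .   .   .   .   .   .  27  26   .   .
 -57   26  27  27  26  27  29  28  27  27  27  26 423 423 423 423 436 435 423 423 423 423 422 385  95  96  95  95  94  93  95   .   .   .   .   .   .   .  27  26  27  25
 -60   27  27  27  28  26  27  27  26  28  27  27 423 423 439 438 437 436 423 423 423 423 422 381  96 147 149 147  95  95  94   .   .   .   .   .   .   .   .  26  25  26
```

```bash
python3 - <<'E'
from h import *
P=np.load("w2.npz")["P"].reshape(-1,3);P=P[np.isfinite(P).all(1)]
th=np.radians(-9.8);c=np.array([.588,-.016]);ex=np.array([np.cos(th),np.sin(th)]);ey=np.array([-ex[1],ex[0]])
L=np.column_stack([(P[:,:2]-c)@ex,(P[:,:2]-c)@ey,P[:,2]])*1000
L=L[L[:,2]<200]
print("     "+"".join("%4d"%x for x in range(-18,20)))
for y in list(range(56,32,-2))+list(range(-34,-58,-2)):
    row=""
    for x in range(-18,20):
        k=(abs(L[:,0]-x)<.6)&(abs(L[:,1]-y)<1)
        row+= "%4d"%L[k,2].max() if k.any() else "   ."
    print("%4d"%y,row)
E
```

```text
-18 -17 -16 -15 -14 -13 -12 -11 -10  -9  -8  -7  -6  -5  -4  -3  -2  -1   0   1   2   3   4   5   6   7   8   9  10  11  12  13  14  15  16  17  18  19
  56   92  93  94  95  28  94  96  94 145 144 144 144 144 144  94  95   .  94  94  94  94  94  96   .  93 142 144 144 144   . 143   .   .   .  94  94  94   .
  54   92  95  93  93  93  95   .   . 107   .   .   .   .   .   .   .   .   .   .   .   .   .   .   . 113 114 113   . 114   .   .   .   .   .   .   .   .   .
  52   25  24  26 107 109 109 109 109 114 115 115 114 115 114 115 115 116 114 115 115 115 115 115 115 115 114 113 114 114 114   . 108 108 108   .   .   .   .
  50   25  27  27 106 108 109   . 114 115 116 114 115 115 115 114 114 114 114 114 114 115 114 116 112 114 115 113 116 115 115 114   .   . 109   .   .   .   .
  48   26  27  25 106 108 108 111 114 115 115 115 112 112 112 112 114 113 113 113 110   . 114 111 110 110 110 114   . 114 115 114   .   . 107   .   .   .   .
  46   25  26  25 107 108 109 107 112 116 115 115 112   . 110   . 105 107 108 108 109 109 106 107 107 108 112 112 115 115 115 113 113   . 108   .   .   .   .

[... 2143 characters left out ...]
 109 108 108 107 109 113 113 115 115   .   . 108 109   .   .   .   .
 -50    .  26  25 107 109   . 108 114 115 115 114 114 113 113 114 114 113 114 114 114 114 113 113 113 114 113 114 114 114 115   . 109 109 108   .   .   .   .
 -52   26  26  26 106 109   . 108 113 115   . 114 115 115 115 115 115 115   . 113 115 114 115 115 114 115 114 115 116 116 115   . 109 109 108   .   .   .   .
 -54   90  91  91 106  86   . 108 113 115 115 113 116 114 114 114 113 114 114 114 115 114 113 113 114 114   .   .   .   .   .   .   . 107   .   .   .   .   .
 -56   94  94  94  94  94  95  95  95  95  94   .   .   .   .   .   .   .   .   .   .   .   .   .   .   .   .   .   .   .   .   .   .   .   .   .   .  95   .
```

```bash
python3 - <<'E'
from h import *
P=np.load("w1.npz")["P"].reshape(-1,3);P=P[np.isfinite(P).all(1)]
n=np.array([np.cos(np.radians(77.8)),np.sin(np.radians(77.8))]);t=np.array([n[1],-n[0]])
for c in ([.4505,.2189],[.4349,.1457]):
    L=np.column_stack([(P[:,:2]-c)@n,(P[:,:2]-c)@t,P[:,2]])*1000
    for zl,zh,R in((134,142,25),(106,112,50),(90,112,90)):
        q=L[(abs(L[:,0])<16)&(abs(L[:,1])<R)&(L[:,2]>zl)&(L[:,2]<zh)]
        print(zl,len(q),np.percentile(q,[0,1,5,95,99,100],axis=0).T[:2])
    q=L[(abs(L[:,0])<8)&(abs(L[:,1])<90)&(L[:,2]>95)&(L[:,2]<142)]
    for x in range(-80,82,4):
        k=q[abs(q[:,1]-x)<2]
        if len(k):print(x,len(k),np.round(np.percentile(k[:,2],[5,95])),end=";")
    print()
E
```

```text
134 238 [[ -4.9109  -4.8523  -4.1299   4.0279   4.2166   5.0134]
 [-16.7099 -16.0217 -15.0828  14.8982  16.4932  16.6256]]
106 309 [[ -4.5626  -4.5255  -4.3623   4.3296   4.5494   4.6254]
 [-43.4414 -43.2669 -41.6705  42.3386  44.3479  44.598 ]]
90 764 [[-14.1618 -12.8844 -10.2053   9.8369  13.2466  13.6065]
 [-68.6391 -68.431  -67.0877  66.491   69.0225  70.1353]]
-68 35 [100. 104.];-64 43 [102. 105.];-60 33 [101. 105.];-56 21 [102. 105.];-52 21 [102. 105.];-48 28 [102. 105.];-44 31 [ 98. 111.];-40 24 [108. 111.];-36 26 [109. 111.];-32 29 [108. 111.];-28 24 [109. 111.];-24 27 [109. 111.];-20 29 [109. 110.];-16 58 [109. 139.];-12 37 [130. 139.];-8 28 [136. 139.];-4 33 [129. 139.];0 34 [129. 140.];4 34 [128. 139.];8 24 [136. 139.];12 31 [136. 139.];16 16 [137. 139.];24 10 [108. 110.];28 22 [108. 110.];32 26 [108. 111.];36 25 [108. 110.];40 24 [109. 110.];44 16 [109. 110.];48 12 [102. 105.];52 17 [102. 104.];56 17 [102. 104.];60 17 [102. 104.];64 37 [ 97. 104.];68 31 [101. 104.];72 1 [100. 100.];
134 247 [[ -5.2925  -4.9581  -4.1581   4.6571   4.8991   5.0621]
 [-15.8743 -15.7513 -14.6
[... 220 characters left out ...]
 [-69.3606 -69.0469 -66.9802  65.6632  68.7957  69.7647]]
-68 39 [ 99. 104.];-64 48 [101. 104.];-60 24 [ 99. 104.];-56 28 [101. 105.];-52 23 [ 97. 105.];-48 30 [ 98. 104.];-44 29 [ 96. 110.];-40 38 [100. 110.];-36 30 [100. 111.];-32 36 [103. 111.];-28 35 [ 97. 111.];-24 32 [ 99. 111.];-20 32 [102. 111.];-16 75 [102. 138.];-12 55 [101. 140.];-8 50 [102. 139.];-4 54 [100. 139.];0 48 [102. 140.];4 50 [102. 139.];8 49 [ 98. 139.];12 45 [100. 139.];16 25 [101. 139.];20 15 [100. 110.];24 24 [ 97. 110.];28 31 [ 97. 110.];32 30 [100. 110.];36 26 [102. 111.];40 29 [103. 110.];44 18 [103. 110.];48 18 [100. 105.];52 20 [101. 104.];56 15 [101. 104.];60 24 [ 97. 104.];64 37 [100. 104.];68 26 [100. 104.];
```

```bash
python3 - <<'E'
from h import *
R=down(np.radians(77.8)); c=[.4505,.2191]
env.reach(np.array(c+[.20]),R)
env.movel(np.array(c+[.113]),rate=0.08)
s=env.sense();print(s["t"],s["ee_pos"],s["wrist_force"])
effector.grasp(squeeze=45)
s=env.sense();print(s["t"],s["ee_pos"],s["wrist_force"],s["gripper_width"])
env.movel(np.array(c+[.16]),rate=0.08)
s=env.sense();print(s["t"],s["ee_pos"],s["wrist_force"],s["moment"],s["gripper_width"])
for a in (-9.8,170.2):
    for z in (.32,.16): print(a,z,solver.inverse_kinematics(np.array([.5883,-.0165,z]),down(np.radians(a))))
im,d=viewer.read_camera("scene");cv2.imwrite("pics/s2.png",im[:,:,::-1])
E
```

```text
7.675 [0.4509 0.2193 0.1135] [-0.5085  0.398   0.3683]
8.8833 [0.4505 0.2191 0.113 ] [ 1.1876 -0.8799 -0.0746] 0.00961504801410558
9.625 [0.4501 0.2189 0.1598] [-0.3346  0.1002 -3.115 ] [ 0.0294 -0.0406 -0.0104] 0.009592445818652979
-9.8 0.32 [-0.5306  0.299   0.636   1.666  -0.1862  1.238  -0.0256]
-9.8 0.16 [-0.4763  0.4667  0.5852  1.8374 -0.315   0.9309  0.0791]
170.2 0.32 [ 0.8396  0.6307 -1.3138  1.5796  0.6157  1.4131  2.4433]
170.2 0.16 [ 0.7396  0.7249 -1.1069  1.7574  0.7167  1.1258  2.3698]
```

View pics/s2.png

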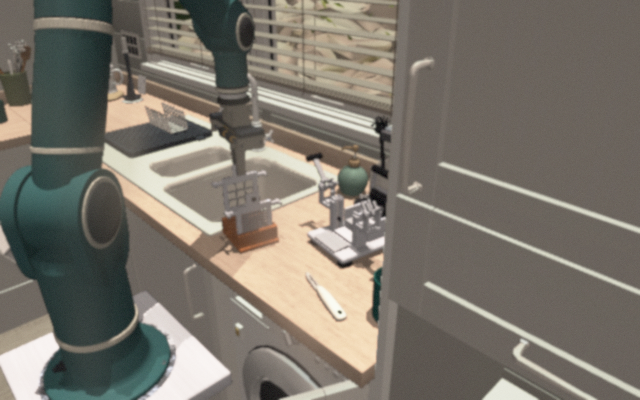

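```bash
python3 - <<'E'
from h import *
env.movel(np.array([.4505,.2191,.33]),rate=0.2)
c=[.5883,-.0165]
R=down(np.radians(-9.8))
env.reach(np.array(c+[.33]),R)
env.movel(np.array(c+[.235]),rate=0.12)
s=env.sense();print(s["t"],s["ee_pos"],s["wrist_force"],s["moment"],s["gripper_width"])
for k in("top","wrist"):
    im,d,P=cloud(k);cv2.imwrite(f"pics/{k}3.png",im[:,:,::-1]);np.savez(f"{k}3.npz",P=P)
E
python3 - <<'E'
import cv2
a=cv2.imread("pics/top3.png")[110:230,210:400];cv2.imwrite("pics/top3z.png",cv2.resize(a,None,fx=4,fy=4,interpolation=cv2.INTER_CUBIC))
E
```

```text
12.675 [ 0.5889 -0.0165  0.2358] [-0.1809  0.4553 -2.4808] [-0.0552  0.1031 -0.0774] 0.009622255384727248
```

View pics/wrist3.png

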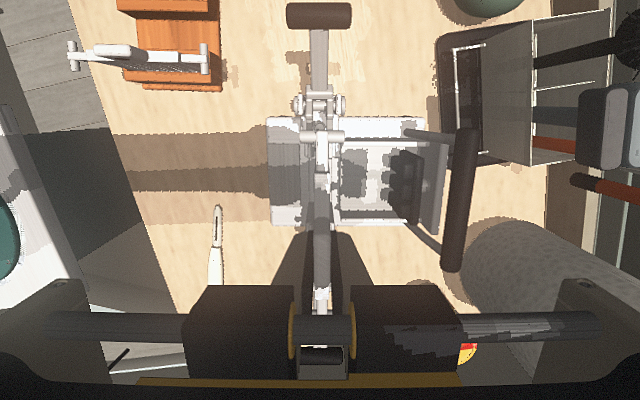

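View pics/top3z.png

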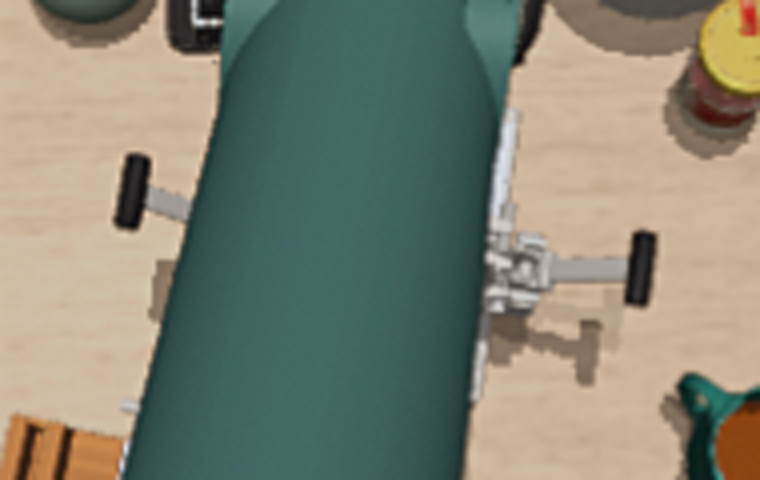

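```bash
cat > desc.py <<'E'
from h import *
import sys
c=np.array([.5883,-.0165])
def go(zs,rate=0.06,fmax=14,lat=10):
    for z in zs:
        env.movel(np.array([c[0],c[1],z]),rate=rate)
        s=env.sense();f=s["wrist_force"];print(round(s["t"],2),z,s["ee_pos"],f,s["moment"],flush=True)
        if f[2]>fmax or np.hypot(f[0],f[1])>lat: print("STOP");break
E
python3 - <<'E'
from desc import *
go([.214,.204,.194,.184,.174,.168])
E
```

```text
13.28 0.214 [ 0.5881 -0.0165  0.2135] [ 0.893   0.2799 -3.0123] [-0.0542  0.0632 -0.0095]
13.59 0.204 [ 0.588  -0.0165  0.2035] [ 0.0165  0.0343 -3.4626] [-0.0684  0.0023 -0.0174]
13.91 0.194 [ 0.5875 -0.0164  0.1932] [-1.6242  0.2618 -4.6711] [0.1246 0.7736 0.0574]
14.22 0.184 [ 0.5876 -0.0164  0.1833] [-3.1429  0.1738 -5.3118] [ 0.1405  1.0237 -0.001 ]
14.54 0.174 [ 0.5876 -0.0164  0.1735] [-3.108   1.8267 -6.0422] [0.1757 1.2432 0.0702]
14.79 0.168 [ 0.5877 -0.0164  0.1677] [-4.2098  1.7973 -6.1025] [0.2168 1.3836 0.0039]
```

```bash
python3 - <<'E'
import desc
from desc import *
desc.c=c+np.array([-.0010,.0002])
go([.165,.162,.160,.158,.156],rate=0.04,fmax=14)
E
```

```text
15.04 0.165 [ 0.5875 -0.0163  0.1652] [-4.5063 -0.1269 -3.7734] [0.1868 1.2155 0.0216]
15.29 0.162 [ 0.5875 -0.0167  0.1625] [-4.5408 -0.2181 -0.6094] [-0.0537  1.5574  0.0094]
15.54 0.16 [ 0.5876 -0.0166  0.161 ] [-5.7837  1.1343  3.7667] [ 0.065   1.8934 -0.0522]
15.79 0.158 [ 0.5877 -0.0165  0.1593] [-7.4162  0.8755  5.0576] [0.1411 1.9898 0.0297]
16.04 0.156 [ 0.5877 -0.0164  0.1575] [-7.4376  0.6328  5.2622] [0.1357 2.0973 0.0166]
```

```bash
python3 - <<'E'
import desc
from desc import *
desc.c=c+np.array([-.0010,.0002])
go([.154,.152,.150,.148],rate=0.04,fmax=14,lat=14)
E
```

```text
16.29 0.154 [ 0.5879 -0.0163  0.1559] [-7.1588  0.8886  8.6238] [0.23   2.4442 0.0083]
16.54 0.152 [ 0.588  -0.0163  0.1542] [-6.9098  1.5268 11.5744] [0.2501 2.6615 0.0379]
16.79 0.15 [ 0.5882 -0.0162  0.1526] [-7.2551  1.3181 12.5055] [0.314  2.8074 0.0446]
17.04 0.148 [ 0.5884 -0.0163  0.1511] [-8.4552  1.3808 15.8369] [0.3575 2.9794 0.03  ]
STOP
```

```bash
python3 - <<'E'
from h import *
for k in("scene","wrist"):
    im,d,P=cloud(k);cv2.imwrite(f"pics/{k}4.png",im[:,:,::-1]);np.savez(f"{k}4.npz",P=P)
a=cv2.imread("pics/scene4.png")[150:280,280:400];cv2.imwrite("pics/scene4z.png",cv2.resize(a,None,fx=4.6,fy=4.6,interpolation=cv2.INTER_CUBIC))
for n in("lever_l_grip","lever_r_grip"):
    print(n,[(np.round(r["at"],4),round(r["score"],2)) for c in("scene","wrist") for r in tip_of(c,n)[:1]])
P=np.load("wrist4.npz")["P"].reshape(-1,3);P=P[np.isfinite(P).all(1)]
th=np.radians(-9.8);c=np.array([.5883,-.0165]);ex=np.array([np.cos(th),np.sin(th)]);ey=np.array([-ex[1],ex[0]])
L=np.column_stack([(P[:,:2]-c)@ex,(P[:,:2]-c)@ey,P[:,2]])*1000
L=L[L[:,2]<220]
for y in range(24,180,4):
    row=""
    for x in range(-20,21,2):
        k=(abs(L[:,0]-x)<1)&(abs(L[:,1]-y)<2)
        row+= "%4d"%L[k,2].max() if k.any() else "   ."
    print("%4d"%y,row)
E
```

```text
lever_l_grip [(array([0.6066, 0.1017, 0.2016]), 0.67)]
lever_r_grip [(array([ 0.5707, -0.1347,  0.1973]), 0.83)]
  24    .   .   .   .   .   .   .   . 148 148 148 148 148 148   .   .   .   .   .   .   .
  28    .   .   .   .   .   .   .   . 148 149 148 149 148 148   .   .   .   .   .   .   .
  32    .   .   .   .   .   .   .   . 149 148 148 148 148 148   .   .   .   .   .   .   .
  36    .   . 108 108 113 114 114 111 148 149 148 148 148 148 113 115 114 108 108   .   .
  40    .   . 108 109 114 115 115 111 148 148 148 149 148 147 114 116 115 109 108   .   .
  44    .   . 107 109 116 115 114 110 148 148 148 148 149 148 114 115 115 109 108   .  26
  48    .   . 108 109 114 116 115 114 140 142 143 142 142 114 114 116 115 109 109   .   .
  52    .  93 107 108   . 134 134 134 141 143 143 143 143 116 134 134 133 109 108  92   .
  56   93  95  94 107 137 138 137 137 140 142 142 143 142 136 137 138 137  95  95  94  94
  60   93  95   .   . 136 136 137 136   . 143 142 142 143 136 136 136 136 136   .  94  94
  64   93  95  95   . 141 141 141 141 141 143 143 143 143 141 141 142 141 140   .  94  
[... 1822 characters left out ...]
 .   .   .   .   .   .   .   .   .   .   .   .   .   .   .   1   2   1
 152    2   0   .   .   .   .   .   .   .   .   .   .   .   .   .   .   .   .   1   2   2
 156    1   1   .   .   .   .   .   .   .   .   .   .   .   .   .   .   .   .   2   2   1
 160    2   1   .   .   .   .   .   .   .   .   .   .   .   .   .   .   .   .   2   2   1
 164    2   1   .   .   .   .   .   .   .   .   .   .   .   .   .   .   .   .   1   2   2
 168    .   .   .   .   .   .   .   .   .   .   .   .   .   .   .   .   .   .   .   .   .
 172    .   .   .   .   .   .   .   .   .   .   .   .   .   .   .   .   .   .   .   .   .
 176    .   .   .   .   .   .   .   .   .   .   .   .   .   .   .   .   .   .   .   .   .
```

View pics/scene4z.png

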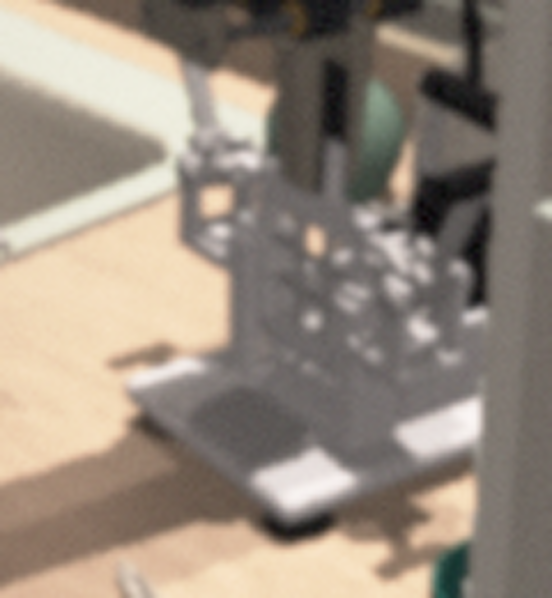

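View pics/wrist4.png

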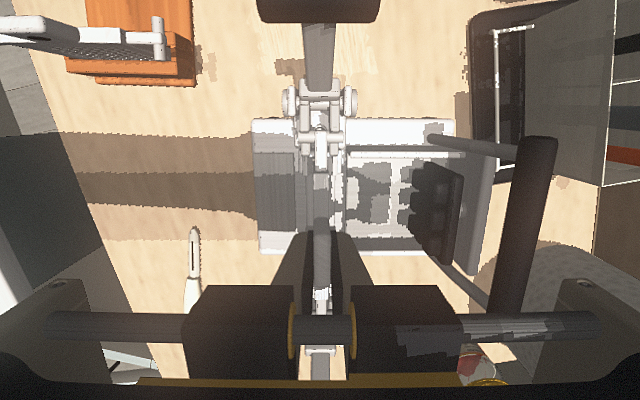

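```bash
python3 - <<'E'
from h import *
effector.release()
s=env.sense();print(s["t"],s["ee_pos"],s["wrist_force"])
env.movel(np.array([s["ee_pos"][0],s["ee_pos"][1],.25]),rate=.15)
R=down(np.radians(80.2))
env.reach(np.array([.598,-.0165,.30]),R)
s=env.sense();print(s["t"],s["ee_pos"],s["wrist_force"],s["joint_positions"])
im,d,P=cloud("wrist");cv2.imwrite("pics/w5.png",im[:,:,::-1]);np.savez("w5.npz",P=P)
im,d,P2=cloud("top");np.savez("top5.npz",P=P2,im=im);cv2.imwrite("pics/top5.png",im[:,:,::-1])
for n in("lever_l_grip","lever_r_grip","coarse_grid_tab"):
    print(n,[(np.round(r["at"],4),round(r["score"],2)) for c in("wrist",) for r in tip_of(c,n)[:1]])
th=np.radians(-9.8);c=np.array([.5883,-.0165]);ex=np.array([np.cos(th),np.sin(th)]);ey=np.array([-ex[1],ex[0]])
P=P.reshape(-1,3);P=P[np.isfinite(P).all(1)]
L=np.column_stack([(P[:,:2]-c)@ex,(P[:,:2]-c)@ey,P[:,2]])*1000
L=L[L[:,2]<225]
def med(m,nm): q=L[m]; print(nm,len(q),np.percentile(q,[2,50,98],axis=0)) if len(q) else print(nm,0)
for s_ in(1,-1):
    Y=L[:,1]*s_
    med((abs(L[:,0])<20)&(Y>95)&(Y<160)&(L[:,2]>185),"grip%d"%s_)
    med((abs(L[:,0])<4)&(Y>22)&(Y<42)&(L[:,2]>130),"frametop%d"%s_)
    med((abs(L[:,0])<3)&(Y>55)&(Y<68)&(L[:,2]>125)&(L[:,2]<160),"tongue%d"%s_)
med((abs(L[:,0])<5)&(abs(L[:,1])<16)&(L[:,2]>155),"tab")
E
```

```text
18.6 [ 0.5873 -0.0163  0.148 ] [-0.1719 -0.1488 -0.7425]
20.75 [ 0.5977 -0.0165  0.2993] [-0.0683 -0.3421 -0.8294] [-0.2261  0.3057  0.2508  1.6514 -0.0802  1.1958  1.4418]
lever_l_grip [(array([0.6054, 0.106 , 0.2021]), 0.69)]
lever_r_grip [(array([ 0.5661, -0.1329,  0.2034]), 0.89)]
coarse_grid_tab [(array([ 0.5913, -0.0098,  0.1752]), 0.68)]
grip1 836 [[-19.2552 110.7653 186.3755]
 [ -1.0157 116.6357 206.9361]
 [ 18.735  126.7164 209.5846]]
frametop1 134 [[ -3.9284  22.4936 145.0842]
 [  0.0673  31.5573 147.7565]
 [  3.8674  41.7176 149.2555]]
tongue1 68 [[ -2.7157  55.156  137.0449]
 [  0.2108  61.5729 141.6413]
 [  2.9014  67.7664 143.073 ]]
grip-1 865 [[ -19.2718 -126.2445  186.6083]
 [  -0.6416 -115.9845  206.8151]
 [  18.9269 -109.7433  209.3941]]
frametop-1 132 [[ -3.9177 -41.7782 143.064 ]
 [  0.2239 -32.6786 147.663 ]
 [  3.804  -22.5609 148.9373]]
tongue-1 71 [[ -2.9272 -67.8848 136.9808]
 [ -0.0604 -61.5349 141.6374]
 [  2.8363 -55.1205 143.3252]]
tab 392 [[ -4.0649 -15.47   155.7805]
 [ -1.6403   0.0168 175.6102]
 [  4.7889  15.5196 177.7992]]
```

View pics/w5.png

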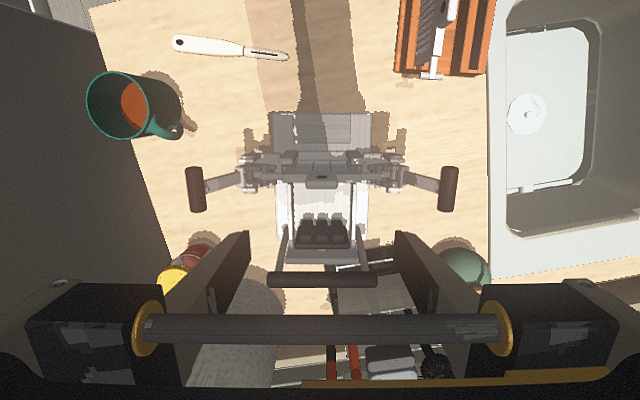

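```bash
cat > push.py <<'E'
from h import *
th=np.radians(-9.8);c=np.array([.5883,-.0165]);ex=np.array([np.cos(th),np.sin(th)]);ey=np.array([-ex[1],ex[0]])
R=down(np.radians(80.2))
W=lambda x,y,z: np.append(c+x*ex+y*ey,z)
loc=lambda p: np.array([(p[:2]-c)@ex,(p[:2]-c)@ey,p[2]])
Z=.187
def approach(side,y):
    s=env.sense(); p=loc(s["ee_pos"])
    if p[2]<.228: env.movel(W(0,p[1],.235),rate=.25)
    env.movel(W(0,side*y,.235),frame=R,rate=.3)
    env.movel(W(0,side*y,Z),rate=.15)
    s=env.sense(); f=s["wrist_force"]; print("at",round(s["t"],2),loc(s["ee_pos"]),f,flush=True)
    return f@np.append(ey,0)*side
def push(side,ys,f0,fmax,rate=.05):
    for y in ys:
        env.movel(W(0,side*y,Z),rate=rate)
        s=env.sense(); p=loc(s["ee_pos"]); f=s["wrist_force"]
        fl=f@np.append(ey,0)*side-f0
        print(round(s["t"],2),"cmd %.4f"%y,"y %.4f"%(p[1]*side),"F %.1f"%fl,"fx %.1f fz %.1f"%(f[:2]@ex,f[2]),flush=True)
        if fl>fmax: print("STOP");return y
    return y
E
python3 - <<'E'
from push import *
effector.grasp(squeeze=5)
f0=approach(1,.156)
push(1,[.150,.146,.143,.140,.137],f0,15)
E
```

```text
at 23.52 [0.0009 0.1545 0.1879] [ 0.4107  0.5861 -0.2826]
23.78 cmd 0.1500 y 0.1493 F -0.6 fx -1.3 fz 0.6
24.03 cmd 0.1460 y 0.1457 F -0.0 fx 0.2 fz 0.4
24.28 cmd 0.1430 y 0.1430 F -0.3 fx -1.0 fz -0.6
24.53 cmd 0.1400 y 0.1403 F 1.3 fx 0.3 fz 1.9
24.78 cmd 0.1370 y 0.1370 F 0.7 fx 0.3 fz 2.4
```

```bash
python3 - <<'E'
from push import *
push(1,[.134,.132,.130],.5,16)
im,d,P=cloud("wrist");cv2.imwrite("pics/w6.png",im[:,:,::-1])
P=P.reshape(-1,3);P=P[np.isfinite(P).all(1)]
L=np.column_stack([(P[:,:2]-c)@ex,(P[:,:2]-c)@ey,P[:,2]])*1000
for s_ in(1,-1):
    Y=L[:,1]*s_
    for m,nm in(((abs(L[:,0])<20)&(Y>80)&(Y<150)&(L[:,2]>185)&(L[:,2]<220),"grip"),((abs(L[:,0])<4)&(Y>22)&(Y<42)&(L[:,2]>130)&(L[:,2]<160),"frame")):
        print(s_,nm,m.sum(),np.percentile(L[m],[2,50,98],axis=0).T[1:] if m.any() else "")
E
```

```text
25.03 cmd 0.1340 y 0.1355 F 4.5 fx -0.4 fz 4.3
25.28 cmd 0.1320 y 0.1347 F 7.5 fx -1.1 fz 5.7
25.53 cmd 0.1300 y 0.1338 F 8.1 fx -1.5 fz 7.4
1 grip 2271 [[103.7799 116.8913 145.2761]
 [191.236  211.0198 218.8201]]
1 frame 321 [[ 22.4473  31.9078  41.5213]
 [134.3269 147.1313 148.5943]]
-1 grip 0 
-1 frame 311 [[-41.6287 -32.3693 -22.8022]
 [133.8061 147.1678 148.9783]]
```

View pics/w6.png

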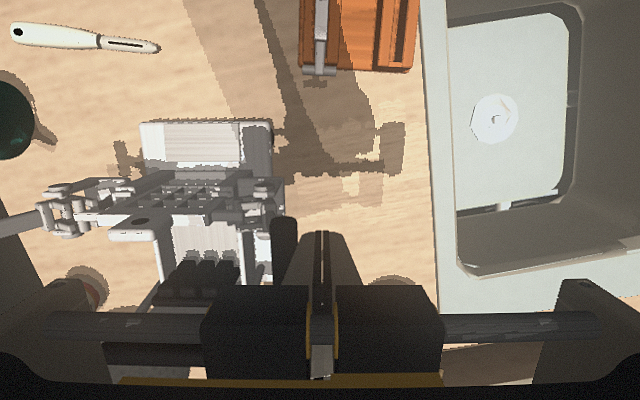

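```bash
cat >> push.py <<'E'
def look(nm):
    im,d,P=cloud("wrist");cv2.imwrite(f"pics/{nm}.png",im[:,:,::-1])
    P=P.reshape(-1,3);P=P[np.isfinite(P).all(1)]
    L=np.column_stack([(P[:,:2]-c)@ex,(P[:,:2]-c)@ey,P[:,2]])*1000
    o=[]
    for lo,hi in((23,42),(-42,-23)):
        m=(abs(L[:,0])<3)&(L[:,1]>lo)&(L[:,1]<hi)&(L[:,2]>132)&(L[:,2]<152); q=L[m,2]; o.append((m.sum(),round(float(np.median(q[q>np.percentile(q,90)-4])),1)))
    print("frame top L,R",o)
    np.savez("last.npz",L=L)
E
python3 - <<'E'
from push import *
push(1,[.128,.126,.124],.5,16)
look("w7")
E
```

```text
25.83 cmd 0.1280 y 0.1326 F 9.5 fx -1.1 fz 8.2
26.08 cmd 0.1260 y 0.1313 F 9.7 fx -2.5 fz 11.6
26.33 cmd 0.1240 y 0.1290 F 8.8 fx -1.9 fz 11.2
frame top L,R [(np.int64(170), 146.4), (np.int64(167), 147.1)]
```

```bash
python3 - <<'E'
from push import *
s=env.sense();p=loc(s["ee_pos"]);env.movel(W(0,p[1]+.008,Z),rate=.15)
f0=approach(-1,.148)
print(f0)
push(-1,[.140,.132,.128,.125,.122,.120],f0,16)
look("w8")
E
```

```text
at 28.54 [ 0.0002 -0.1469  0.187 ] [1.1671 0.7925 0.5494]
-0.9795960283284891
28.85 cmd 0.1400 y 0.1393 F 0.8 fx 0.3 fz 0.4
29.16 cmd 0.1320 y 0.1332 F 5.8 fx -0.8 fz 5.0
29.41 cmd 0.1280 y 0.1312 F 9.4 fx -1.6 fz 7.7
29.66 cmd 0.1250 y 0.1293 F 12.2 fx -1.4 fz 10.9
29.91 cmd 0.1220 y 0.1258 F 10.8 fx -1.0 fz 9.6
30.16 cmd 0.1200 y 0.1236 F 10.4 fx -0.7 fz 9.4
frame top L,R [(np.int64(163), 145.7), (np.int64(169), 145.3)]
```

```bash
python3 - <<'E'
from push import *
s=env.sense();p=loc(s["ee_pos"]);env.movel(W(0,p[1]-.008,Z),rate=.15)
f0=approach(1,.136)
push(1,[.126,.122,.119,.116,.113,.110,.108],f0,16)
look("w9")
E
```

```text
at 32.31 [0.0004 0.1347 0.1873] [ 0.1368 -0.3323 -0.2151]
32.66 cmd 0.1260 y 0.1278 F 5.9 fx -0.3 fz 3.3
32.91 cmd 0.1220 y 0.1254 F 8.5 fx -0.9 fz 7.3
33.16 cmd 0.1190 y 0.1230 F 9.0 fx -1.3 fz 7.8
33.41 cmd 0.1160 y 0.1191 F 7.1 fx -1.2 fz 6.3
33.66 cmd 0.1130 y 0.1152 F 5.4 fx -0.0 fz 5.8
33.91 cmd 0.1100 y 0.1115 F 6.1 fx 1.1 fz 4.8
34.16 cmd 0.1080 y 0.1083 F 5.3 fx 1.3 fz 4.6
frame top L,R [(np.int64(169), 141.9), (np.int64(166), 144.5)]
```

```bash
python3 - <<'E'
from push import *
s=env.sense();p=loc(s["ee_pos"]);env.movel(W(0,p[1]+.008,Z),rate=.15)
f0=approach(-1,.131)
push(-1,[.120,.116,.113,.110,.107,.105,.103],f0,16)
look("w10")
E
```

```text
at 36.24 [ 0.0001 -0.1298  0.187 ] [ 0.6969 -0.2989  0.6088]
36.61 cmd 0.1200 y 0.1219 F 5.1 fx -2.2 fz 4.3
36.86 cmd 0.1160 y 0.1192 F 7.5 fx -1.5 fz 8.1
37.11 cmd 0.1130 y 0.1164 F 7.4 fx -2.0 fz 6.3
37.36 cmd 0.1100 y 0.1132 F 7.6 fx -1.7 fz 7.4
37.61 cmd 0.1070 y 0.1094 F 5.6 fx -0.2 fz 5.9
37.86 cmd 0.1050 y 0.1068 F 3.9 fx -0.0 fz 4.8
38.11 cmd 0.1030 y 0.1040 F 3.8 fx 1.4 fz 3.7
frame top L,R [(np.int64(149), 139.7), (np.int64(167), 139.8)]
```

```bash
python3 - <<'E'
from push import *
push(-1,[.101,.099,.097,.095,.093],-.3,13)
look("w11")
E
```

```text
38.41 cmd 0.1010 y 0.1010 F 3.1 fx 1.2 fz 2.9
38.66 cmd 0.0990 y 0.0988 F 3.9 fx 2.2 fz 2.9
38.91 cmd 0.0970 y 0.0973 F 5.0 fx 1.1 fz 3.7
39.16 cmd 0.0950 y 0.0963 F 7.7 fx 2.4 fz 3.8
39.41 cmd 0.0930 y 0.0954 F 8.7 fx 1.4 fz 2.7
frame top L,R [(np.int64(161), 139.5), (np.int64(169), 138.5)]
```

```bash
python3 - <<'E'
from push import *
s=env.sense();p=loc(s["ee_pos"]);env.movel(W(0,p[1]-.008,Z),rate=.15)
f0=approach(1,.116)
push(1,[.106,.102,.099,.097,.095,.093,.091,.0895,.088,.087,.086,.085,.084],f0,16.5)
look("w12")
E
```

```text
at 41.39 [0.0004 0.1145 0.1872] [0.2021 0.5318 0.1988]
41.74 cmd 0.1060 y 0.1059 F 0.3 fx 0.6 fz 1.8
41.99 cmd 0.1020 y 0.1029 F 3.3 fx 0.7 fz 3.9
42.24 cmd 0.0990 y 0.0995 F 4.4 fx 1.9 fz 3.6
42.49 cmd 0.0970 y 0.0980 F 4.4 fx 0.6 fz 4.6
42.74 cmd 0.0950 y 0.0970 F 6.3 fx 0.5 fz 3.9
42.99 cmd 0.0930 y 0.0961 F 8.0 fx 0.8 fz 3.4
43.24 cmd 0.0910 y 0.0951 F 10.1 fx 1.8 fz 2.9
43.49 cmd 0.0895 y 0.0945 F 11.8 fx 2.0 fz 2.1
43.74 cmd 0.0880 y 0.0939 F 13.1 fx 2.5 fz 1.8
43.99 cmd 0.0870 y 0.0934 F 14.3 fx 3.1 fz 1.7
44.24 cmd 0.0860 y 0.0929 F 15.6 fx 3.8 fz 1.6
44.49 cmd 0.0850 y 0.0925 F 16.1 fx 3.1 fz 1.2
44.74 cmd 0.0840 y 0.0921 F 17.9 fx 3.0 fz -0.1
STOP
frame top L,R [(np.int64(173), 137.8), (np.int64(166), 138.1)]
```

```bash
python3 - <<'E'
from push import *
push(1,[.083,.082],.4,19)
s=env.sense();p=loc(s["ee_pos"]);env.movel(W(0,p[1]+.008,Z),rate=.15)
f0=approach(-1,.104)
push(-1,[.095,.091,.088,.086,.084,.083,.082,.081],f0,18.7)
look("w13")
E
```

```text
45.04 cmd 0.0830 y 0.0917 F 18.9 fx 3.4 fz 0.7
45.29 cmd 0.0820 y 0.0913 F 19.6 fx 3.9 fz -1.6
STOP
at 47.19 [ 0.0001 -0.1025  0.1869] [ 0.3108 -0.7629  1.0578]
47.52 cmd 0.0950 y 0.0966 F 4.8 fx 0.5 fz -0.4
47.77 cmd 0.0910 y 0.0948 F 9.0 fx 1.5 fz 0.3
48.02 cmd 0.0880 y 0.0936 F 12.4 fx 0.2 fz -0.8
48.27 cmd 0.0860 y 0.0928 F 13.4 fx -0.2 fz -0.1
48.52 cmd 0.0840 y 0.0920 F 15.9 fx -0.1 fz -1.1
48.77 cmd 0.0830 y 0.0918 F 17.5 fx 1.2 fz -0.1
49.02 cmd 0.0820 y 0.0913 F 18.8 fx 0.9 fz -0.1
STOP
frame top L,R [(np.int64(155), 138.2), (np.int64(164), 137.9)]
```

```bash
python3 - <<'E'
from push import *
s=env.sense();p=loc(s["ee_pos"]);env.movel(W(0,p[1]-.010,Z),rate=.15)
env.movel(W(0,p[1]-.010,.24),rate=.25)
env.movel(W(.012,0,.30),rate=.25)
look("w14")
s=env.sense();print(s["t"],loc(s["ee_pos"]),s["wrist_force"])
L=np.load("last.npz")["L"]
for s_ in(1,-1):
    Y=L[:,1]*s_
    m=(abs(L[:,0])<20)&(Y>55)&(Y<110)&(L[:,2]>195)&(L[:,2]<225);print(s_,m.sum(),np.percentile(L[m],[2,50,98],axis=0).T)
    m=(abs(L[:,0])<3)&(Y>53)&(Y<62)&(L[:,2]>120)&(L[:,2]<145);print("tongue",m.sum(),np.percentile(L[m],[50,90],axis=0)[:,2] if m.any() else 0)
print(env.sense()["t"])
E
```

```text
frame top L,R [(np.int64(84), 138.1), (np.int64(81), 138.1)]
50.3833 [ 0.0112 -0.0021  0.2984] [ 0.1582 -0.9708  0.0628]
1 749 [[-19.1655  -0.9752  19.0908]
 [ 69.6767  75.3396  84.0625]
 [208.2391 214.8041 216.9453]]
tongue 52 [132.2526 133.2237]
-1 707 [[-19.1801  -0.7812  18.913 ]
 [-83.4367 -75.0549 -69.6927]
 [208.1325 214.6905 216.8216]]
tongue 49 [132.276 133.255]
50.3833
```

View pics/w14.png

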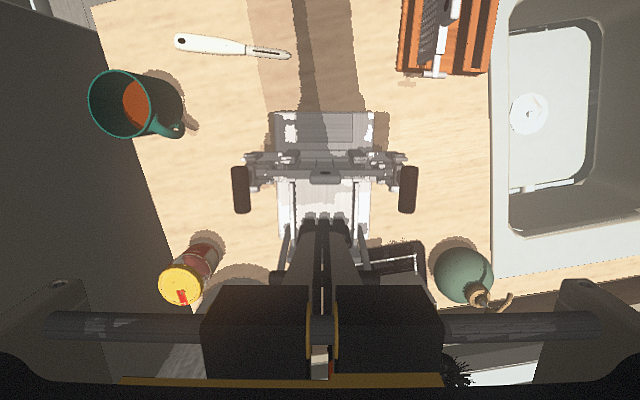

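```bash
python3 - <<'E'
from h import *
workorder.finish_job(); print(env.sense()["t"])
E
```

```text
the job is handed in; nothing more can be done
the job is handed in; nothing more can be done
```

The coarse grid is in the cutter and down on its seats, and I handed the job in at about 50 s of the 64 s allowed.

- **Lowering:** I lifted the grid out of the stand and lowered it between the levers. I let go with the tool reading about 16 N upward and the foot about 49 mm above the worktop. That is lower than the 54 mm given for the shoes. It still fits the stated 11 to 17 mm above home only if home is near its lowest setting. The camera put the final foot height at about 39 mm, so I may have pushed roughly 1 mm past the shoe stop before letting go.
- **Levers:** I swung them in by turns from the outside with the shut fingers, three passes on the left and three on the right. The last push reached about 19.6 N on the left and 18.8 N on the right. At mid-stroke the right side stood 2.6 mm higher than the left at the frame tops, so the grid ends were at most about 4 mm out of level. It never wedged.

**Last checks with the robot clear:**
- The frame tops read 138.1 mm on both sides and the tongue tops 132.3 mm on both, so the grid is level.
- Both levers stand alike, about 0.12 rad past upright.
- In the wrist picture the fine grid, stand, mug and peeler looked unmoved.

**Not measured directly:** I did not measure the pressing force on the seat screws. The hard stops are inferred from the lever force rising steadily to about 19 N on both sides. The finger gave a few millimetres under load, so the readings did not show a sharp stop.

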